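# Lay out the setting rings to soak

## Task

Lever the lid of the wooden gauge case ajar with the pry blade at the notch, not with the gripper's own fingers, and swing it open. Take all the setting rings out of the heap in the case and spread them out on the granite plate to come to temperature: each one flat and wholly on the granite, none on another, at least 15 mm of bare granite between any two. Leave the case shut and the pry blade lying on its mat, and do not disturb the block holder, the angle gauge or the depth rod.

Things in the scene. Friction and masses are not known exactly. Their poses are not given: they have to be found in the camera images.
- case: wooden gauge case, fixed: base 140 (x) x 170 (y) x 45 mm high; felt floor 37 mm above the bench, inside 130 x 160, round it a lip 8 high, 5 thick. Origin: centre of underside; the front (notch) faces its -x, the hinge runs along its +x edge. The rings lie heaped near the middle: three nearly touching, one to three more lying flat across those
- case_notch (a point): middle of the notch at the front wall's outer face, 41 mm above the bench: the lip is cut away over 44 mm of width, a slot 8 mm high between the felt floor (37 mm) and the lid's lower edge (45 mm), the only way under the lid; axes as the case
- lid (a joint): lid angle, rad: 0 shut, 2.2 fully open (leaning back at a stop). Stiff friction hinge: the lid stays wherever left; about 3 N at its front edge moves it. The lid is an upturned tray 140 x 170 x 34 mm, walls 5 mm, 0.2 kg, flush with the base all round, no handle; shut, its top is 80 mm above the bench
- lid_hinge (a point): on the hinge axis, middle of its length, 45.5 mm above the bench, at the case's +x edge; turns with the lid (y along the hinge axis; when shut x points from front to hinge and z up)
- lid_front (a point): middle of the lower edge of the lid's 5 mm thick front wall, 137.5 mm from the hinge axis; turns with the lid
- plate: dark granite surface plate 400 (x) x 250 (y) x 50 mm on a low steel stand, fixed; granite top 100 mm above the bench. Origin: centre of the stand's underside. On its -x side a shallow drawer, 49 mm high, with nested rings and an ejector pin of its own stands open 100 mm; it has no part in the job
- plate_top (a point): centre of the granite's top face, z up, x along the 400 mm side
- mat: black rubber tool mat 120 (x) x 170 (y) x 3 mm, fixed to the bench; origin at the centre of its underside
- blade: pry blade 150 mm overall, 70 g: wooden handle 80 x 24 wide x 16 mm high, thin flat steel blade 18 wide x 2 thick standing 70 mm out of it along +x, 8 mm above the handle's underside. Origin: centre of the handle's underside (handle x -40 to 40, tip at 110); balances about 25 mm ahead of it. Lies flat on the mat, tip roughly towards the case
- blade_tip (a point): middle of the blade's end edge; axes as the blade
- ring1: carbide setting ring, plain, steel-grey, 40 mm outside, 18 mm bore, 16 mm thick, about 0.2 kg; origin at its very centre, z along its axis (either face may be up)
- ring2: carbide setting ring, plain, steel-grey, 40 mm outside, 15 mm bore, 16 mm thick, about 0.2 kg; origin at its very centre, z along its axis (either face may be up)
- ring3: carbide setting ring, plain, steel-grey, 40 mm outside, 20 mm bore, 16 mm thick, about 0.2 kg; origin at its very centre, z along its axis (either face may be up)
- ring4: carbide setting ring, plain, steel-grey, 40 mm outside, 16 mm bore, 16 mm thick, about 0.2 kg; origin at its very centre, z along its axis (either face may be up), may be absent
- ring5: carbide setting ring, plain, steel-grey, 40 mm outside, 22 mm bore, 16 mm thick, about 0.2 kg; origin at its very centre, z along its axis (either face may be up), may be absent
- ring6: carbide setting ring, plain, steel-grey, 40 mm outside, 14 mm bore, 16 mm thick, about 0.2 kg; origin at its very centre, z along its axis (either face may be up), may be absent
- holder: green plastic gauge-block holder 110 (x) x 32 (y) mm, 32 mm high with its blocks, loose on the granite along its +y edge; a bystander; origin at the centre of its underside
- angle: matte steel angle gauge, a flat triangle with 52 mm sides, 18 mm thick, loose on the granite near its +x +y corner; a bystander; origin at the centre of its underside
- rod: brass depth rod, 10 mm by 130 mm through a 36 x 16 x 16 mm stop block, lying loose on the bench beyond the case; a bystander; origin under the block, rod along x from -50 to 80 mm
Not all that is in view belongs to the job. Of the things that look like the mat, the smallest one is meant.

How it is judged:
By the outcome, as a careful person would: the job done as asked, in the order asked, and still so for the second after the job is handed in, with the robot touching nothing.
Of ring4, ring5, ring6 only 1 to 3 are there at a start; the rules pass over those that are not, and their reading is None.
At some moment in a run one of ring1, ring2, ring3, blade may be knocked a few centimetres aside while the robot is not near it.
Once in a run the grip may slacken for a moment while it holds something.
It also fails if it takes over 210 s, if anything falls off the work surface, if the arm or the gripper's body presses on something with over 40 N, if the wrist force passes 120 N, or if a joint passes its speed limit or range.

## Robot

A 6-joint arm with a two-finger parallel gripper is mounted at the origin on the work surface. World frame = base frame: x ahead of the robot, y to its left, z up, the work surface at z = 0. Lengths are in mm, angles in rad, forces in N, time in s.
With the tool pointing down it reaches from about 375 to 975 mm from the base axis. Payload 3.8 kg.
Tool frame: the origin (TCP) lies midway between the tips of the shut fingers; the grasp point (between the pads) lies 19 mm behind it (r.grip_depth is the distance from the TCP to the grasp point, in mm); z points along the fingers, y is the line along which they close (so a half turn about z gives the same grasp; the last joint's range is limited). The gripper opens to 88 mm and grips with 3 to 60 N. Pads are 18 mm wide; open, the fingers measure 123 mm over their backs; the gripper's body (75 mm by 187 mm) begins 45 mm behind the grasp point.
Start: joints at [-1.376, 0.264, 1.604, -0, 1.274, -0.037], TCP at [155.062, -656.943, 238.706] pointing down, gripper open.
Joint ranges: [-2.63, 2.63], [-0.94, 2.18], [0.31, 2.57], [-1.31, 4.45], [0, 2.66], [-2.55, 2.55]. Speed limits (rad/s): [2.57, 2.57, 3.14, 3.14, 3.14, 3.14].

## Interface

Orientations are given as a unit quaternion [x, y, z, w].
In Python, from cell import r, command_gripper, vision, ticket gives the robot as it stands. Calls block until the motion is done:
- r.reach(position, orientation): joint-space move of the TCP to a pose.
- r.move_l(position, rotation=None, feed=150, until_force=None): straight line of the TCP; rotation=None keeps the orientation; feed is the mean speed in mm/s. With until_force (N) it stops when the force on the tool has changed by that much, and returns True; else False.
- r.move_joints(angles): joint-space move.
- command_gripper(opening, grasp_force=None): finger opening in mm; grasp_force is the grip in N (None keeps the last); returns when the fingers have stopped.
- r.sleep(seconds).
- r.ik(position, orientation): joint angles nearest the present ones, or None.
- r.sense(): the state.
- vision.snapshot(name): name is "side" or "top"; returns a dict with "frame" (420x560x3 uint8, red, green, blue), "range_z" (420x560 float32, mm along the optical axis (not along the pixel's ray), 0 where there is no reading), "camera_matrix" (3x3 intrinsics, pixels), "view" (4x4, takes a point from world to camera coordinates). Camera axes: x right, y down, z forward; pixel columns grow to the right and rows downward; lengths in mm; the calibration is good to about 2 mm. A picture is of the moment at which its call begins.
A pose or a line that the arm cannot do raises r.IKError and nothing moves.
- ticket.sign_off(): hands the job in; it is judged then, once.
The state is a dict: "time": time; "joints": joint angles; "joint_velocities": joint speeds; "tau": joint torques, N m; "tcp_pos": TCP position; "eef_rot": TCP orientation; "contact_force": force on the tool from outside, world axes, zero at the start; "wrist_torque": the same for the moment, N m; "opening": finger opening in mm; "grip_force": force on a finger pad.
Only numpy, scipy, OpenCV 4.12 (cv2) and the standard library are available. Lean on these libraries where they do the work, as an engineer would, in place of code of your own. Each camera call takes 0.05 s, during which the arm holds its last target. There are 200 camera calls.

## Working session

There is one attempt and no reset: what is moved stays moved. The work goes in short steps, each a Python script; the robot and the scene stay as the last script left them, time stands still between calls to the robot, and variables do not carry over. Pictures are saved under pics/ and viewed, at most 14 in all, crops included, and the job is handed in when it is done.

```bash
ls; mkdir -p pics; cat > h.py <<'E'
import numpy as np, cv2
from cell import r, command_gripper, vision, ticket
def snap(n):
    s=vision.snapshot(n); K=s["camera_matrix"]; V=np.array(s["view"]); z=s["range_z"]
    v,u=np.mgrid[:420,:560]
    P=np.stack([(u-K[0,2])/K[0,0]*z,(v-K[1,2])/K[1,1]*z,z,np.ones_like(z)],-1)@np.linalg.inv(V).T
    P[z==0]=np.nan
    return s["frame"],P[...,:3],K,V
def proj(p,K,V):
    c=V[:3,:3]@np.array(p,float)+V[:3,3]; q=K@c; return q[:2]/q[2]
def save(n,im,sc=1): cv2.imwrite(f"pics/{n}.png",cv2.cvtColor(cv2.resize(im,None,fx=sc,fy=sc,interpolation=cv2.INTER_CUBIC),cv2.COLOR_RGB2BGR))
E
python3 - <<'E'
from h import *
for n in("top","side"):
    f,P,K,V=snap(n); save(n+"0",f,1.4); np.savez(f"/tmp/{n}0",f=f,P=P,K=K,V=V)
    print(n,K.round(1).tolist(),np.linalg.inv(V).round(2).tolist())
print(r.sense())
E
```

```text
pics
top [[494.9, 0.0, 283.5], [0.0, 494.9, 205.5], [0.0, 0.0, 1.0]] [[0.06, -0.97, 0.21, 164.03], [-1.0, -0.06, 0.01, -135.33], [0.01, -0.21, -0.98, 1460.03], [0.0, 0.0, 0.0, 1.0]]
side [[391.0, 0.0, 271.7], [0.0, 391.0, 206.2], [0.0, 0.0, 1.0]] [[-1.0, -0.05, 0.07, 386.44], [-0.08, 0.66, -0.75, 713.17], [-0.01, -0.75, -0.66, 804.33], [0.0, 0.0, 0.0, 1.0]]
{'time': 0.1, 'joints': array([-1.37589687e+00,  2.64645543e-01,  1.60524997e+00, -3.07925782e-05,
        1.27368129e+00, -3.68984095e-02]), 'joint_velocities': array([ 1.38870541e-03, -1.59046804e-03, -2.18751506e-03,  8.25589284e-04,
        2.82857774e-05,  6.10160574e-04]), 'tau': array([ 1.30227954e-04, -5.03617823e+01, -3.58072364e+01,  7.30548310e-02,
        2.32336629e-02, -5.86865281e-05]), 'tcp_pos': array([ 154.93090974, -656.31756424,  237.52747683]), 'eef_rot': array([ 9.93290221e-01,  1.15644074e-01, -9.29639936e-05, -9.87815858e-04]), 'contact_force': array([ 0.69052801,  0.1765318 , -0.84698905]), 'wrist_torque': array([-0.0213447 , -0.00293014, -0.02896455]), 'grip_force': 0.0, 'opening': 88.18322316754939}
```

View pics/top0.png

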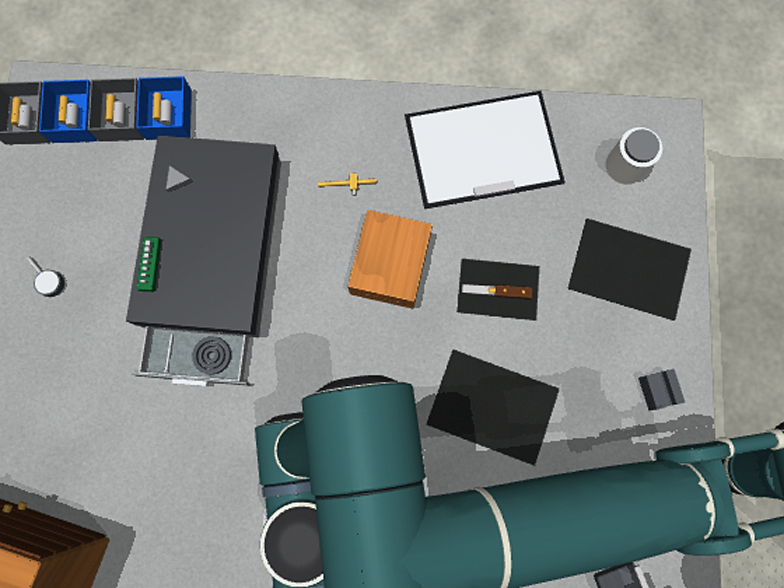

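View pics/side0.png

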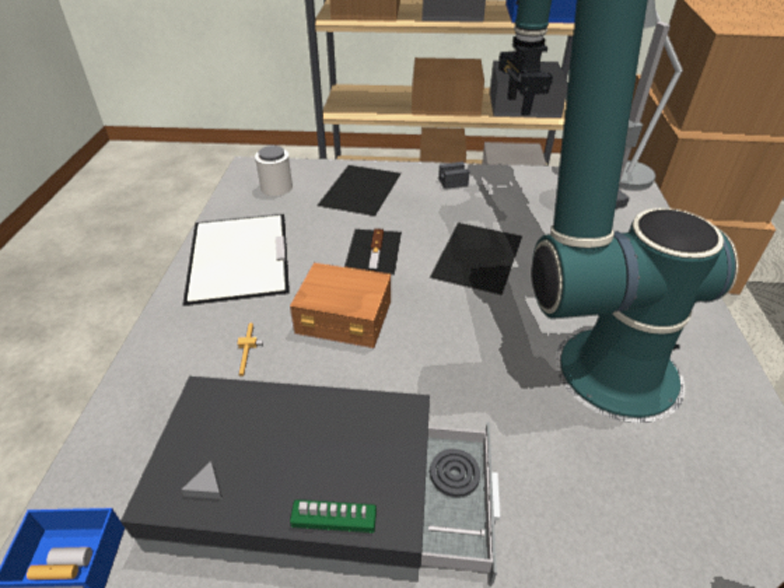

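The top view shows the case at (391,257) with its hinge to the left (world +y), and the blade on a mat at (498,290). The plate is at (205,235) and the open drawer at (200,355).

What could be mistaken for what:
- **Mats:** (498,290), (633,270) and (492,407). The smallest is (498,290), the one the blade lies on.
- **Rings:** the nested ones in the drawer at (211,355) are not part of the job.
- **Case:** the carton at (50,560) is not it.

Next I'll measure and check one close crop.

```bash
python3 - <<'E'
from h import *
for n in("top","side"):
    d=np.load(f"/tmp/{n}0.npz"); f,P,K,V=[d[k] for k in("f","P","K","V")]
    z=P[...,2]; hsv=cv2.cvtColor(f,cv2.COLOR_RGB2HSV)
    def rect(m,name,k=1):
        m=m.astype(np.uint8); c,l,st,ce=cv2.connectedComponentsWithStats(m)
        for i in 1+np.argsort(-st[1:,4])[:k]:
            p=P[l==i]; R=cv2.minAreaRect(p[:,:2].astype(np.float32))
            print(n,name,np.round(R[0],1),np.round(R[1],1),round(R[2],2),"n",st[i,4],"z",np.round(np.nanmedian(p[:,2]),1),"px",ce[i].round())
    br=(hsv[...,0]<20)&(hsv[...,1]>100)
    rect(br&(abs(z-80)<5),"lid")
    rect((abs(z-100)<5)&(f.max(2)<110)&(P[...,0]>200),"plate")
    rect((abs(z-4)<6)&(f.max(2)<45),"mat",4)
    rect((f[...,0]>1.25*f[...,2])&(abs(z-17)<8)&(P[...,1]<0),"handle",3)
    rect((f.min(2)>100)&(abs(z-10)<8)&(P[...,1]<-50)&(P[...,1]>-250)&(P[...,0]>300),"steel",1) if n=="top" else 0
    rect((f[...,1]>1.4*f[...,0])&(z>110)&(P[...,0]>300),"holder",1)
    rect((f.min(2)>105)&(abs(z-118)<7)&(P[...,0]>300),"angle",2)
    rect((f[...,0]>1.4*f[...,2])&(z<25)&(z>3)&(P[...,0]>300)&(P[...,1]>0),"rod",2)
    print(np.nanmedian(z[(np.abs(P[...,0]-700)<20)&(np.abs(P[...,1]-0)<20)]))
d=np.load("/tmp/top0.npz"); save("crop0",d["f"][140:240,230:400],4.5)
E
```

```text
top lid [ 537.1 -107.3] [139.7 170.8] 80.37 n 2485 z 79.4 px [279. 182.]
top plate [560.5 279. ] [252.2 400.9] 88.65 n 10085 z 99.8 px [146. 167.]
top mat [ 246.2 -338.3] [235.1 167.5] 72.94 n 4372 z 3.9 px [352. 291.]
top mat [ 558.9 -625.8] [236.2 168.2] 76.09 n 3788 z 3.8 px [449. 192.]
top mat [ 495.3 -342. ] [168.1 120.4] 87.72 n 1595 z 3.0 px [356. 206.]
top mat [ 818.8 -301.3] [232.4 320.1] 14.29 n 660 z 3.1 px [344. 109.]
top handle [ 488.9 -367.2] [25.  94.6] 0.1 n 233 z 18.1 px [366. 208.]
top handle [713.7 -30.6] [58.4 36.6] 76.32 n 97 z 14.5 px [255. 129.]
top handle [460.3 -55.2] [58.3  1.7] 79.98 n 23 z 17.7 px [259. 211.]
top steel [ 796.2 -214.2] [212.9 123. ] 13.85 n 1668 z 6.1 px [314. 108.]
top holder [480.4 373.2] [110.5  33.1] 0.31 n 364 z 117.5 px [106. 189.]
top angle [ 800.8 -620.3] [65.9 65.5] 59.95 n 212 z 113.3 px [459. 103.]
top angle [669.6 345.5] [41.2 47.4] 27.58 n 129 z 117.7 px [125. 126.]
top rod [712.1  32.8] [10.6 62.9] 6.79 n 65 z 9.8 px [237. 131.]
top rod [830.6 644.1] [11.  31.8] 87.45 n 20 z 23.7 px [45. 83.]
2.3553524557030414
side lid [ 540.
[... 316 characters left out ...]
87.16 n 168 z 3.7 px [257. 177.]
side mat [ 460.9 -338.5] [150.1  37.1] 86.44 n 134 z 3.5 px [278. 182.]
side handle [520.8 -51.3] [204.5  97. ] 24.86 n 268 z 16.9 px [244. 238.]
side handle [ -696.2 -1330.5] [206.1 310.9] 84.31 n 263 z 16.5 px [519.  74.]
side handle [717.8 -31.2] [61.6 36.1] 83.54 n 120 z 15.7 px [176. 241.]
side holder [483.5 376.4] [109.9  32.9] 0.48 n 811 z 118.1 px [239. 369.]
side angle [672.  347.9] [43.3 47.9] 29.8 n 304 z 118.7 px [145. 343.]
side angle [ 802.3 -618.6] [68.2 62.6] 54.82 n 114 z 113.0 px [193. 108.]
side rod [715.4  33.7] [ 9.2 66.5] 6.88 n 78 z 10.9 px [174. 257.]
side rod [868.2 448.5] [54.   3.6] 4.61 n 44 z 23.6 px [ 35. 412.]
1.9890190587159395
```

View pics/crop0.png

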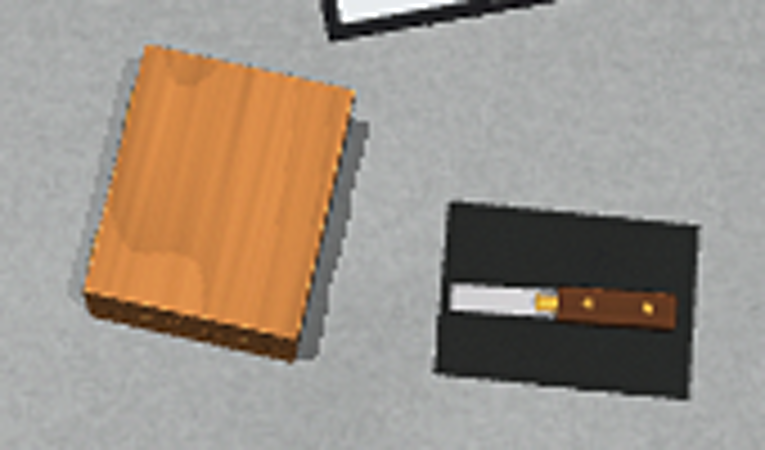

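```bash
cat >> h.py <<'E'
OFF={"top":np.array([1.4,1.2,0.3]),"side":np.array([-1.4,-1.2,-0.5])}
C=np.array([538.5,-106.]); CY=np.radians(80.5); CX=np.array([np.cos(CY),np.sin(CY)]); CN=np.array([-CX[1],CX[0]])
def q(psi,pitch=0.):  # tool x along heading psi, z down; pitch>0 raises tool x (nose up)
    from scipy.spatial.transform import Rotation as R
    b=R.from_quat([np.cos(psi/2),np.sin(psi/2),0,0])
    return (b*R.from_euler("y",pitch)).as_quat()
def cw(x,y,z): return np.r_[C+x*CX+y*CN,z]   # case frame -> world
def blade():
    f,P,K,V=snap("top"); P=P+OFF["top"]
    m=(P[...,0]>400)&(P[...,0]<590)&(P[...,1]>-430)&(P[...,1]<-235)&(P[...,2]<40)
    hsv=cv2.cvtColor(f,cv2.COLOR_RGB2HSV)
    mat=(f.max(2)<50)&m
    h=cv2.convexHull(np.argwhere(mat)[:,::-1].astype(np.int32)); M=cv2.fillConvexPoly(np.zeros(m.shape,np.uint8),h,1)>0
    M=M&m&(f.max(2)>55)
    n,l,st,_=cv2.connectedComponentsWithStats(M.astype(np.uint8)); M=l==1+np.argmax(st[1:,4])
    p=P[M][:,:2]; R=cv2.minAreaRect(p.astype(np.float32)); b=cv2.boxPoints(R)
    red=P[M&(f[...,0]>1.4*f[...,2])][:,:2].mean(0); c=p.mean(0)
    vx=np.linalg.svd(p-c,full_matrices=False)[2][0]; vx*=np.sign((c-red)@vx)
    t=(p-c)@vx; tip=c+vx*(t.max()+.8); tail=c+vx*(t.min()-.8)
    return tip,tail,np.arctan2(vx[1],vx[0]),R
E
python3 - <<'E'
from h import *
tip,tail,a,R=blade(); print(tip,tail,np.linalg.norm(tip-tail),np.degrees(a),R)
for psi in(a,a-np.pi): print(psi,r.ik([489,-350,5],q(psi)),r.ik(cw(-135,0,35),q(CY if psi>0 else CY-np.pi)))
print(q(CY,.3), r.ik(cw(-135,0,35),q(CY,.3)), r.ik(cw(-60,0,150),q(CY,.5)))
from scipy.spatial.transform import Rotation as Ro
print(Ro.from_quat(q(CY,.3)).as_matrix().round(2))
E
```

```text
[ 492.69474333 -261.82574225] [ 490.23164504 -413.4043322 ] 151.598600868706 89.06904585316592 ((491.9551086425781, -337.59295654296875), (149.9874725341797, 25.070499420166016), 88.84404754638672)
1.554548111747547 [-6.62634766e-01  3.69207722e-01  1.94448924e+00 -4.44089210e-16
  8.27895688e-01 -6.46386551e-01] [-4.77615137e-01  2.75241606e-01  2.00351230e+00 -4.44089210e-16
  8.62838749e-01 -3.11808858e-01]
-1.587044541842246 [-6.62634766e-01  3.69207722e-01  1.94448924e+00 -4.44089210e-16
  8.27895688e-01  2.49520610e+00] None
[ 0.75466219  0.6388687   0.11405603 -0.09655556] [-0.63651494  0.35167878  1.93439778  0.31470976  1.01765632 -0.65880479] [-0.61798774  0.23342789  1.89601578  0.46704998  1.27915503 -0.64951591]
[[ 0.16  0.99  0.05]
 [ 0.94 -0.17  0.29]
 [ 0.3  -0.   -0.96]]
```

```bash
python3 - <<'E'
from h import *
tip,tail,a,R=blade(); d=np.array([np.cos(a),np.sin(a)]); mid=(tip+tail)/2; tip=mid+75*d
g=tip-85*d; command_gripper(70)
r.reach(np.r_[g,120],q(a)); r.move_l(np.r_[g,5.5],feed=100)
s=r.sense(); print(s["tcp_pos"],s["contact_force"],g)
command_gripper(10,grasp_force=55); s=r.sense(); print(s["opening"],s["grip_force"],s["tcp_pos"])
r.move_l(np.r_[g,60],feed=60)
# pre-insertion: tip 20 mm in front of the notch
r.move_l(cw(-70-20-85,0,60),q(CY),feed=120)
s=r.sense(); print(s["time"],s["opening"],s["grip_force"],s["tcp_pos"],cw(-175,0,60))
for n in("top","side"):
    f,P,K,V=snap(n); u=proj(cw(-110,0,60),K,V).astype(int); print(n,u)
    if n=="side": save("pre",f[max(u[1]-70,0):u[1]+70,max(u[0]-95,0):u[0]+95],4.2)
E
```

```text
[ 491.98563194 -348.20190023    6.34737855] [ 0.72605825  0.12724854 -0.40275334] [ 491.31897333 -347.72612014]
23.560041938592267 54.99728322029114 [ 491.32318204 -347.71968751    5.51711084]
6.25 23.31115527510806 54.99719202518463 [ 509.54705721 -278.76517181   59.83200988] [ 509.61666897 -278.59998027   60.        ]
top [314 191]
side [255 188]
```

View pics/pre.png

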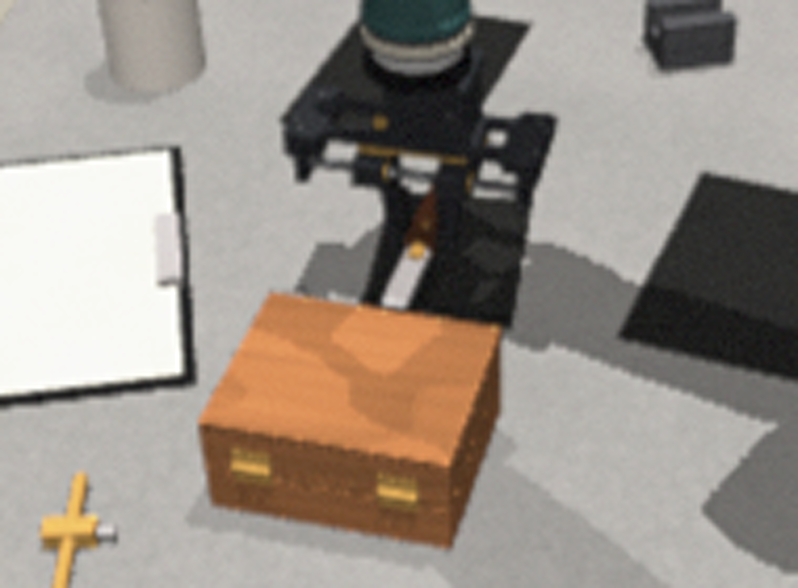

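The picture shows the blade held level at about (405,280), pointing at the middle of the case front. I'll insert it now.

```bash
python3 - <<'E'
from h import *
def tcp(tx,tz,ph): # tip in case x, z with nose-up pitch -> TCP pos; tip is 85 ahead and 6 above TCP in tool frame
    x=tx-85*np.cos(ph)+6*np.sin(ph); z=tz-85*np.sin(ph)-6*np.cos(ph); return cw(x,0,z)
r.move_l(tcp(-90,41,0),q(CY),feed=80)
r.sleep(.3); f0=r.sense(); print(f0["tcp_pos"],tcp(-90,41,0),f0["contact_force"])
hit=r.move_l(tcp(-53,41,0),q(CY),feed=30,until_force=6); s=r.sense(); print("hit",hit,s["tcp_pos"],tcp(-53,41,0),s["contact_force"])
if not hit:
    hit=r.move_l(tcp(-53,50,0.05),q(CY,.05),feed=25,until_force=25); s=r.sense(); print("lift",hit,s["tcp_pos"],s["contact_force"]-f0["contact_force"],s["opening"])
f,P,K,V=snap("side"); u=proj(cw(-70,0,60),K,V).astype(int)
save("ins",f[u[1]-60:u[1]+60,u[0]-80:u[0]+80],4)
E
```

```text
[ 509.99952675 -278.79461082   35.47407846] [ 509.61666897 -278.59998027   35.        ] [ 0.60533361 -0.67927273 -0.38275912]
hit False [ 515.73961002 -242.28443758   35.02016165] [ 515.72343039 -242.10741301   35.        ] [ 0.05040796 -0.68535936 -1.03778039]
lift False [ 515.51725206 -242.12636819   39.51065559] [ 0.07000476  0.64527875 -0.96237686] 23.67322747957373
```

View pics/ins.png

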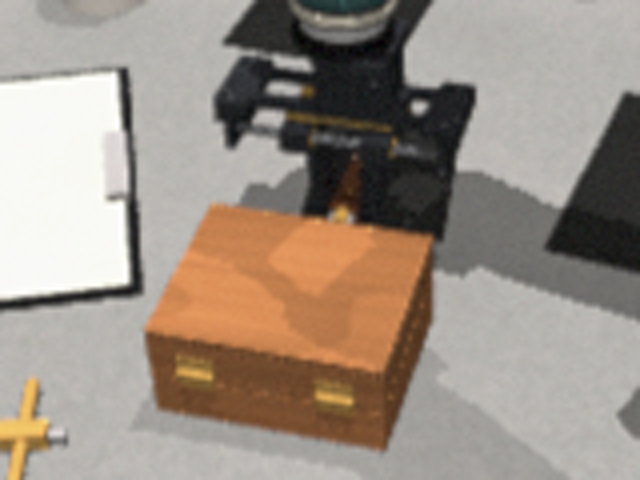

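The blade went in without contact. I'll lever the lid up along its arc.

```bash
cat >> h.py <<'E'
def tcp(tx,tz,ph): # pry blade: tip is 85 ahead and 6 above TCP in tool frame
    return cw(tx-85*np.cos(ph)+6*np.sin(ph),0,tz-85*np.sin(ph)-6*np.cos(ph))
def lev(th,ins=12):
    ph=min(.5*th,.5); return tcp(70-135*np.cos(th)+ins*np.cos(ph),45+135*np.sin(th)-1+ins*np.sin(ph),ph),q(CY,ph)
def lidangle(n="side"):
    f,P,K,V=snap(n); p=(P+OFF[n]).reshape(-1,3); hsv=cv2.cvtColor(f,cv2.COLOR_RGB2HSV).reshape(-1,3)
    x=(p[:,:2]-C)@CX-70; y=(p[:,:2]-C)@CN; z=p[:,2]-45.5
    m=(hsv[:,0]<20)&(hsv[:,1]>100)&(abs(y)<83)&(z>8)&(z<180)&(abs(x)<170)
    return x[m],z[m],f,P,K,V
E
python3 - <<'E'
from h import *
f0=r.sense()["contact_force"]
for th in (.1,.2,.35,.5,.65,.8,.95):
    p,o=lev(th); hit=r.move_l(p,o,feed=50,until_force=30); s=r.sense()
    print(th,hit,(s["contact_force"]-f0).round(1),round(s["opening"],1),s["time"])
    if hit: break
x,z,f,P,K,V=lidangle(); print(len(x)); i=np.argsort(-z)[:30]; print(np.median(x[i]),z[i].mean())
u=proj(cw(0,0,100),K,V).astype(int); save("lev",f[u[1]-90:u[1]+60,u[0]-100:u[0]+100],4)
E
```

```text
0.1 False [-1.9  0.8  0. ] 23.4 9.1917
0.2 False [-0.3  1.6 -0.2] 23.2 9.5417
0.35 False [-1.1  2.  -0.4] 23.4 10.0
0.5 False [-0.3  0.2  1. ] 23.2 10.4833
0.65 False [-0.4  0.6 -0.1] 23.5 10.9833
0.8 False [0.3 2.1 1.2] 23.3 11.5083
0.95 False [ 0.3 -0.1 -1.1] 23.6 12.0583
3231
-166.59925563238244 165.57884417870142
```

View pics/lev.png

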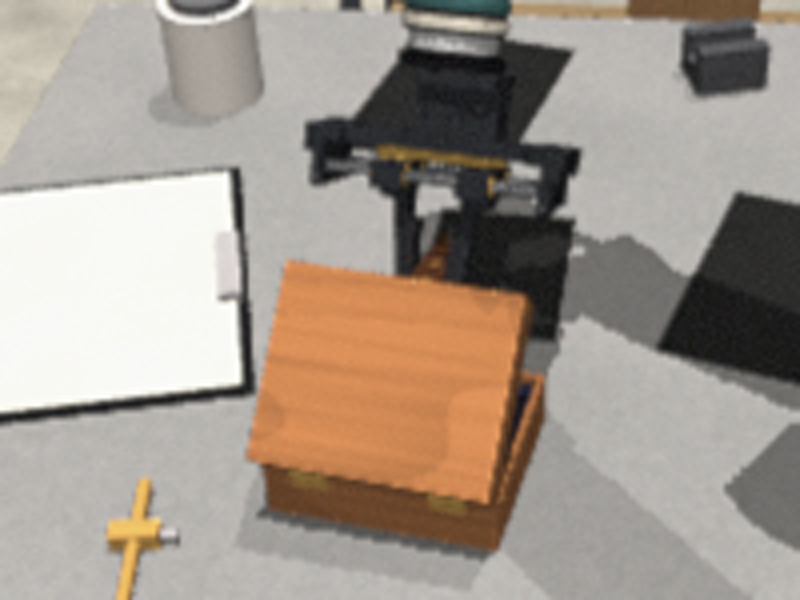

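The lid is open well past ajar: its front edge is at about (405,280), resting on the blade. I'll carry it a little further and measure the angle.

```bash
cat >> h.py <<'E'
def langle(n="side"):
    x,z,f,P,K,V=lidangle(n); m=(z>12)&(x<40)&(x>-150)&(np.hypot(x,z)<160); x,z=x[m],z[m]
    best=(0,0)
    for th in np.arange(0,2.3,.02): # lid top plane lies 34 mm off the hinge plane
        d=x*np.sin(th)+z*np.cos(th)-34.5; k=(abs(d)<3).sum(); best=max(best,(k,th))
    return best
E
python3 - <<'E'
from h import *
print(langle("side"),langle("top"))
f0=r.sense()["contact_force"]
for th in (1.1,1.2):
    p,o=lev(th); hit=r.move_l(p,o,feed=50,until_force=30); s=r.sense()
    print(th,hit,(s["contact_force"]-f0).round(1),round(s["opening"],1),s["time"])
    if hit: break
print(langle("side"),langle("top"))
E
```

```text
(np.int64(2681), np.float64(0.7000000000000001)) (np.int64(1668), np.float64(0.72))
1.1 False [-0.9  0.8  0.7] 23.5 12.7667
1.2 False [0.3 0.4 1.9] 23.3 13.1833
(np.int64(2746), np.float64(1.02)) (np.int64(1185), np.float64(1.04))
```

```bash
python3 - <<'E'
from h import *
p,o=lev(1.2); ph=.5
r.move_l(p-np.r_[CX*50*np.cos(ph),50*np.sin(ph)]-[0,0,4],o,feed=100)
a=np.radians(89.05); m=np.array([492.0,-348.0]); 
r.move_l(np.r_[m-[0,8],75],q(a),feed=120)
print(langle(), r.sense()["opening"])
f,P,K,V=snap("top"); P=P+OFF["top"]
d=np.array([np.cos(a),np.sin(a)]); t=(P[...,:2]-m)@d; w=(P[...,:2]-m)@[-d[1],d[0]]
for lo in range(35,100,8):
    k=(t>lo)&(t<lo+8)&(abs(w)<6)&(P[...,2]>20); print(lo,k.sum(),np.nanmedian(P[...,2][k]) if k.any() else None)
s=r.sense(); f0=s["contact_force"]
hit=r.move_l(np.r_[m-[0,8],6.5],feed=25,until_force=6); s=r.sense(); print(hit,s["tcp_pos"],s["contact_force"]-f0,s["time"])
E
```

```text
(np.int64(2730), np.float64(1.02)) 23.252868954479126
35 27 442.634941528536
43 19 451.7037092833386
51 19 454.9207344614693
59 16 453.26851954613375
67 3 446.7719832509402
75 0 None
83 0 None
91 0 None
99 0 None
True [ 492.19885336 -356.62343545   17.4568732 ] [-1.40358365 -0.56678863  5.47316497] 17.6667
```

The blade slipped nose-down by about 0.23 rad in the grip. I'll pitch the tool to compensate and set it down flat.

```bash
python3 - <<'E'
from h import *
a=np.radians(89.05); m=np.array([492.0,-356.0])
r.move_l(np.r_[m,40],feed=80); r.move_l(np.r_[m,40],q(a,.23),feed=60); r.sleep(.3)
f0=r.sense()["contact_force"]
hit=r.move_l(np.r_[m,4.5],feed=25,until_force=4); s=r.sense(); print(hit,s["tcp_pos"],s["contact_force"]-f0)
command_gripper(34); r.sleep(.2); r.move_l(s["tcp_pos"]+[0,0,2],feed=20); command_gripper(60)
r.move_l(s["tcp_pos"]+[0,-8,90],feed=120)
# away and close fingers, then push the lid right open from inside
command_gripper(0)
r.move_l(cw(-110,0,150),q(CY),feed=250)
tip,tail,aa,R=blade(); print("blade",tip,tail,np.degrees(aa),langle())
r.move_l(cw(-40,0,142),feed=150); 
hit=r.move_l(cw(130,0,142),feed=80,until_force=18); s=r.sense(); print(hit,(s["tcp_pos"][:2]-C)@CX,s["contact_force"],s["time"])
E
```

```text
True [ 491.8539421  -355.90890033    6.42469356] [0.98694005 0.67808173 5.82618005]
blade [ 493.27331342 -272.19500896] [ 490.53923376 -422.44436557] 88.9575067638639 (np.int64(2720), np.float64(1.02))
False 129.83364078474142 [-1.32944664 -1.41030626 -1.71862765] 27.075
```

```bash
cat >> h.py <<'E'
def park():
    r.reach([330,-480,330],q(np.radians(45)))
E
python3 - <<'E'
from h import *
r.move_l(cw(60,0,142),feed=200); r.move_l(cw(20,0,300),feed=250); command_gripper(70); park()
f,P,K,V=snap("top"); np.savez("/tmp/t1",f=f,P=P,K=K,V=V); u=proj(cw(0,0,45),K,V).astype(int); print(u,r.sense()["time"])
save("open",f[u[1]-60:u[1]+60,u[0]-90:u[0]+70],5)
g,*_=snap("side"); save("open_s",g,1.4)
E
```

```text
[278 184] 31.1667
```

View pics/open.png

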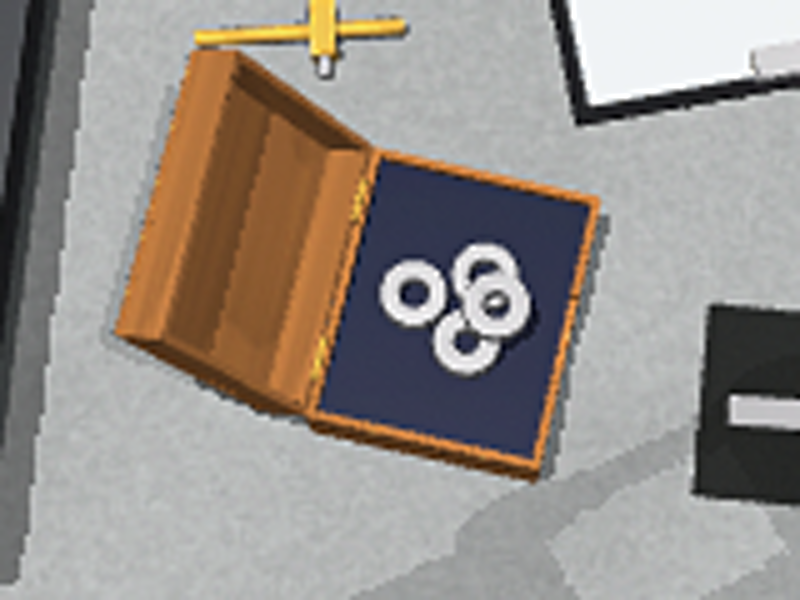

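Four rings in the case: three on the floor at (413,292), (487,272) and (465,342), with one lying across them at (497,300). The lid leans back, wide open. I'll write the measuring and grasp-choice code and take the top ring.

```bash
cat >> h.py <<'E'
def rings(zt=None,region="case"):
    """ring centres [x,y,ztop] from top camera, highest first"""
    f,P,K,V=snap("top"); P=P+OFF["top"]; out=[]
    if region=="case":
        lx=(P[...,:2]-C)@CX; ly=(P[...,:2]-C)@CN; m=(abs(lx)<63)&(abs(ly)<78)&(f.min(2)>100); lev=(85,69,53)
    else: m=(P[...,0]>365)&(P[...,0]<760)&(P[...,1]>158)&(P[...,1]<350)&(f.min(2)>95); lev=(116,)
    for zt in lev:
        p=P[m&(abs(P[...,2]-zt)<6)]
        while len(p)>25:
            lo=p[:,:2].min(0)-5; hi=p[:,:2].max(0)+5
            g=np.stack(np.meshgrid(np.arange(lo[0],hi[0]),np.arange(lo[1],hi[1])),-1).reshape(-1,2)
            d=np.linalg.norm(g[:,None]-p[None,:,:2],axis=2)
            k=((d<20.8)&(d>7)).sum(1)-1.0*(d<6).sum(1)-.5*((d>21)&(d<23)).sum(1)
            if k.max()<25: break
            c=g[k>=k.max()-.6].mean(0); q_=np.linalg.norm(p[:,:2]-c,axis=1)<22
            out.append([*c,zt,int(k.max())]); p=p[~q_]
    return np.array(out)
def box(c,ang,hx,hy): # points on outline of rectangle
    t=np.linspace(-1,1,9); e=np.r_[np.c_[t*hx,0*t+hy],np.c_[t*hx,0*t-hy],np.c_[0*t+hx,t*hy],np.c_[0*t-hx,t*hy]]
    R=np.array([[np.cos(ang),-np.sin(ang)],[np.sin(ang),np.cos(ang)]]); return c+e@R.T
def choose(R,op=58):
    best=[]
    for i,(x,y,zt,_) in enumerate(R):
        c=np.array([x,y])
        if any(o[2]>zt and np.hypot(*(o[:2]-c))<62 for o in R): continue
        tz=zt-14
        for dl in np.arange(-90,90,5):
            psi=CY+np.radians(dl); psi=(psi+np.pi)%(2*np.pi)-np.pi
            yv=np.array([np.sin(psi),-np.cos(psi)]); cl=20.
            for s in(-1,1):
                b=box(c+s*yv*(op/2+8.8),psi,10.5,8.8)
                for j,o in enumerate(R):
                    if j!=i and o[2]>tz+.5: cl=min(cl,(np.hypot(*(b-o[:2]).T)-20.3).min())
                lx,ly=(b-C)@CX,(b-C)@CN
                if tz<46: cl=min(cl,65-abs(lx).max(),80-abs(ly).max())
            bx=((box(c,psi,37.5,93.5)-C)@CX).max(); cl=min(cl,70+(tz+64-45.5)*.42-bx)
            for p in(psi,psi-np.pi*np.sign(psi)):
                if r.ik([x,y,tz],q(p)) is not None: best.append((cl,i,p,-abs(dl)))
    return sorted(best,key=lambda b:(R[b[1]][2],min(b[0],6),b[3]))[-1]
E
python3 - <<'E'
from h import *
R=rings(); print(R.round(1)); b=choose(R); print(b)
k=R[b[1]]; x,y,zt=k[:3]; o=q(b[2]); 
print(r.ik([x,y,zt-14],o), [r.ik([X,215,102],q(np.radians(80))) for X in(430,690)])
rest=np.delete(R,b[1],0)
for op in(54,58):print(choose(rest,op))
E
```

```text
[[ 534.5 -130.1   69.   112. ]
 [ 543.6  -81.6   53.    96. ]
 [ 515.7 -113.7   53.    86. ]
 [ 556.2 -122.8   53.    66. ]]
(20.0, 0, np.float64(1.404990047855435), np.int64(0))
[-2.84117349e-01  2.16004748e-01  2.03369211e+00 -4.44089210e-16
  8.91895799e-01 -1.18311070e-01] [array([ 4.11830850e-01,  2.72019840e-02,  2.14462479e+00, -4.44089210e-16,
        9.69765883e-01,  5.86363775e-01]), array([ 2.67599475e-01,  4.53800112e-01,  1.61101254e+00, -4.44089210e-16,
        1.07678000e+00,  4.42132401e-01])]
(np.float64(6.357396424486556), 0, np.float64(1.3177235852557185), np.int64(-5))
(np.float64(6.369107392577675), 0, np.float64(1.404990047855435), np.int64(0))
```

```bash
cat >> h.py <<'E'
def pick(k,psi,op=58):
    x,y,zt=k[:3]; o=q(psi); command_gripper(op)
    r.reach([x,y,220],o); r.move_l([x,y,zt-4],feed=180); f0=r.sense()["contact_force"]
    if r.move_l([x,y,zt-13.5],feed=40,until_force=10): print("blocked",r.sense()["tcp_pos"],r.sense()["contact_force"]-f0); r.move_l([x,y,220]); return False
    command_gripper(20,grasp_force=50); r.move_l([x,y,zt+20],feed=80); s=r.sense(); print("grip",s["opening"],s["grip_force"])
    r.move_l([x,y,240],feed=200)
    return r.sense()["opening"]>36
def place(sx,sy,psi=np.radians(90)):
    o=q(psi); r.reach([sx,sy,240],o); r.move_l([sx,sy,125],feed=180); s=r.sense(); print("over",s["opening"],s["grip_force"]); r.sleep(.2); 
    hit=r.move_l([sx,sy,101.5],feed=30,until_force=4); s=r.sense(); print("down",hit,s["tcp_pos"])
    command_gripper(58); r.move_l([sx,sy,180],feed=200)
E
python3 - <<'E'
from h import *
R=rings(); b=choose(R); ok=pick(R[b[1]],b[2]); print(ok)
if ok: place(420,215)
park(); R=rings(); print(R.round(1),choose(R),rings(region="plate").round(1),r.sense()["time"])
E
```

```text
grip 38.308147847056816 49.99938368797302
True
over 38.48403735798938 49.999342784285545
down True [419.49392112 214.78015024 102.6381424 ]
[[ 522.9 -127.5   53.   112. ]
 [ 543.3  -81.    53.   103. ]
 [ 562.4 -125.3   53.    97. ]] (np.float64(9.946202736510532), 1, np.float64(1.404990047855435), np.int64(0)) [[419.8 215.4 116.  129. ]
 [664.2 340.3 116.   49. ]] 43.2667
```

```bash
python3 - <<'E'
from h import *
for sx in(500,580,660):
    R=rings(); b=choose(R); print(R.round(1).tolist(),b)
    if b[0]<2: break
    ok=pick(R[b[1]],b[2]); 
    if not ok: print("LOST"); break
    place(sx,215)
    park(); print(rings(region="plate").round(1).tolist(),r.sense()["time"])
print(rings())
f,P,K,V=snap("top"); save("plate1",f,1.4)
E
```

```text
[[535.9, -98.7, 53.0, 108.0], [562.6, -127.5, 53.0, 92.0], [523.6, -126.6, 53.0, 84.0], [543.6, -80.8, 53.0, 62.0]] (np.float64(7.2164259895571625), 3, np.float64(1.3177235852557185), np.int64(-5))
grip 38.577162269776025 49.99913793057203
over 38.34505138763008 49.99928290955722
down True [499.48450409 214.81956511 102.63193924]
[[419.9, 216.3, 116.0, 131.0], [499.0, 214.3, 116.0, 117.0], [665.8, 339.6, 116.0, 54.0]] 55.1917
[[523.2, -127.5, 53.0, 117.0], [563.5, -125.5, 53.0, 96.0]] (np.float64(6.988276297615162), 1, np.float64(-2.6092672317315224), np.int64(-50))
grip 38.65567324202619 49.999261954799294
over 38.592018099593474 49.99922834336758
down True [579.4550521  214.81858952 102.62040866]
[[419.6, 215.7, 116.0, 131.0], [499.6, 213.9, 116.0, 115.0], [579.3, 215.0, 116.0, 104.0], [664.8, 349.8, 116.0, 52.0]] 68.4667
[[522.0, -127.1, 53.0, 114.0]] (20.0, 0, np.float64(1.404990047855435), np.int64(0))
grip 38.402334763671355 49.99912524595857
over 38.4915938697167 49.99953802675009
down True [659.44526936 214.84503873 102.67857663]
[[420.0, 215.5, 116.0, 129.0], [499.7, 213.6, 116.0, 117.0], [659.2, 214.8, 116.0, 116.0], [579.5, 215.5, 116.0, 100.0], [665.9, 335.7, 116.0, 55.0]] 80.6417
[]
```

View pics/plate1.png

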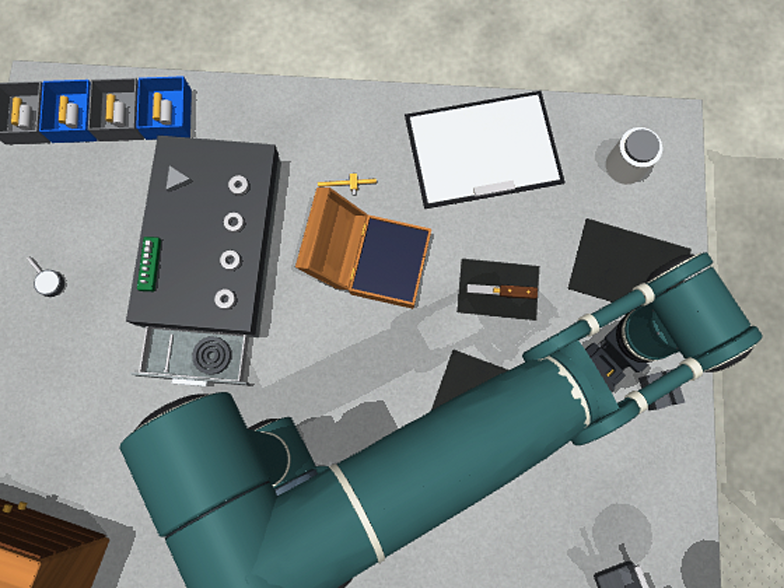

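Four rings stand in a row on the granite at (224,299), (230,260), (233,222) and (237,184). The case is empty and the blade lies on its mat at (500,290). Now I'll shut the lid.

```bash
python3 - <<'E'
from h import *
command_gripper(0); print(langle("side"))
r.reach(cw(120,0,320),q(CY)); r.move_l(cw(200,0,320),feed=250); r.move_l(cw(200,0,135),feed=150)
f0=r.sense()["contact_force"]
hit=r.move_l(cw(45,0,135),feed=70,until_force=25); s=r.sense(); print(hit,(s["tcp_pos"][:2]-C)@CX,(s["contact_force"]-f0).round(1),langle("side"),langle("top"))
E
```

```text
(np.int64(0), np.float64(2.2800000000000002))
False 44.994732123976405 [-1.4  0.5 -0.1] (np.int64(2230), np.float64(0.8200000000000001)) (np.int64(267), np.float64(0.84))
```

```bash
python3 - <<'E'
from h import *
r.move_l(cw(75,0,150),feed=150); r.move_l(cw(75,0,230),feed=200); r.move_l(cw(-35,0,230),feed=200); r.sleep(.3)
f0=r.sense()["contact_force"]
hit=r.move_l(cw(-35,0,82),feed=60,until_force=18); s=r.sense(); print(hit,s["tcp_pos"],(s["contact_force"]-f0).round(1),s["time"])
if not hit:
    hit=r.move_l(cw(-35,0,76),feed=10,until_force=14); s=r.sense(); print(hit,s["tcp_pos"],(s["contact_force"]-f0).round(1))
r.move_l(cw(-35,0,200),feed=200); park()
f,P,K,V=snap("side"); P=P+OFF["side"]; save("end",f,1.4)
for x in(-60,-30,0,30,60):
    k=(abs((P[...,:2]-C)@CX-x)<6)&(abs((P[...,:2]-C)@CN)<60); print(x,np.nanmedian(P[...,2][k]))
print(blade()[:3],r.sense()["time"])
E
```

```text
True [ 532.80243075 -142.43164108  103.8547068 ] [-2.1 -4.6  3.8] 91.775
-60 nan
-30 nan
0 168.00417533874418
30 138.09721854749523
60 105.03262041598566
(array([ 492.67469832, -272.01802912]), array([ 492.53997661, -429.16154345]), np.float64(1.5699390106304252)) 94.05
  return np.nanmean(a, axis, out=out, keepdims=keepdims)
```

View pics/end.png

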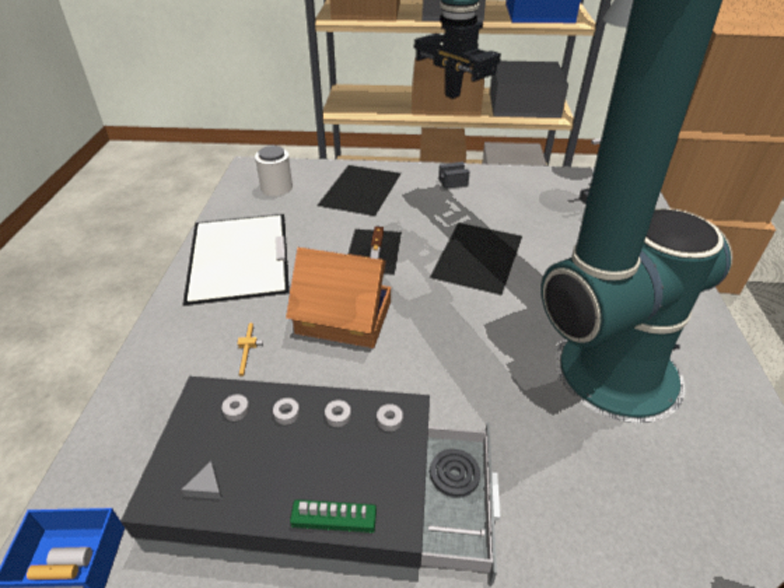

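The lid is still open at about (337,285); my press at x = -35 missed its front edge. I'll press farther back first.

```bash
python3 - <<'E'
from h import *
def ang(): return langle("side")[1]
r.reach(cw(14,0,240),q(CY)); r.sleep(.2); f0=r.sense()["contact_force"]; print(ang())
for x,z in((14,115),(-25,79)):
    r.move_l(cw(x,0,r.sense()["tcp_pos"][2]+30),feed=150)
    r.sleep(.2); f0=r.sense()["contact_force"]
    hit=r.move_l(cw(x,0,z),feed=40,until_force=25); s=r.sense(); print(x,hit,s["tcp_pos"],(s["contact_force"]-f0).round(1),ang())
    if hit and x>0: break
r.move_l(cw(-25,0,200),feed=200)
E
```

```text
0.8200000000000001
14 False [540.79359504 -92.16798063 115.00886416] [-0.2 -0.   3. ] 0.44
-25 False [ 534.2329473  -130.72143931   79.85836363] [-2.2 -1.   6.6] 0.0
```

```bash
python3 - <<'E'
from h import *
r.move_l(cw(-55,0,100),feed=150); r.sleep(.2); f0=r.sense()["contact_force"]
print(r.move_l(cw(-55,0,76),feed=15,until_force=15),r.sense()["tcp_pos"],(r.sense()["contact_force"]-f0).round(1))
r.move_l(cw(-55,0,200),feed=150); park(); r.sleep(.5)
for n in("side","top"):
    f,P,K,V=snap(n); P=P+OFF[n]; save("fin_"+n,f,1.4)
    for x in(-60,0,60):
        k=(abs((P[...,:2]-C)@CX-x)<6)&(abs((P[...,:2]-C)@CN)<60); print(n,x,np.nanmedian(P[...,2][k]).round(1))
print(blade()[:3],rings(region="plate").round(1).tolist(),r.sense()["time"])
E
```

```text
True [ 529.35917834 -160.22140653   79.88358607] [-1.2 -0.9  4. ]
side -60 79.3
side 0 79.5
side 60 79.4
top -60 79.2
top 0 79.3
top 60 79.4
(array([ 492.64330397, -272.42646484]), array([ 492.42466023, -428.69486135]), np.float64(1.5693971724810083)) [[419.3, 215.1, 116.0, 130.0], [526.4, 214.1, 116.0, 115.0], [659.4, 215.1, 116.0, 115.0], [579.7, 215.8, 116.0, 105.0], [499.0, 213.8, 116.0, 81.0], [658.9, 336.3, 116.0, 54.0]] 109.325
```

View pics/fin_top.png

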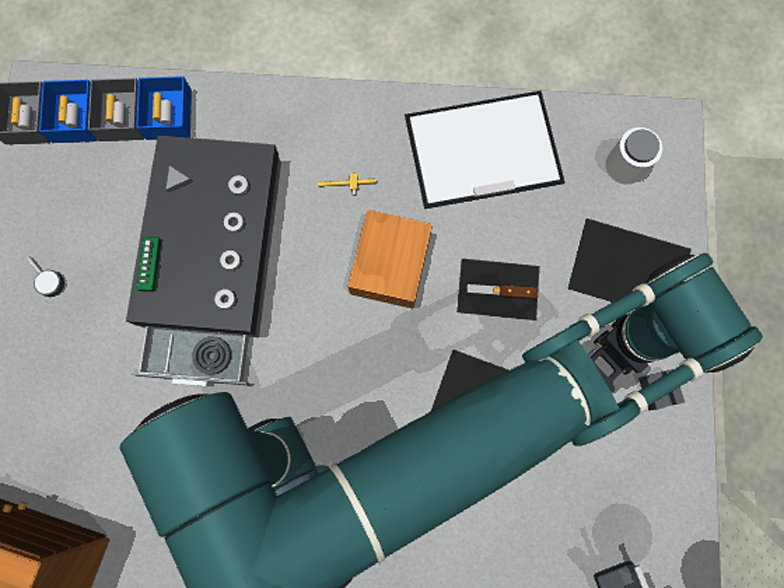

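The lid is shut, with its top at 79.4 mm all over. The rings are at (224,299), (230,260), (233,222) and (237,184), and the bystanders haven't moved. The handle end is only about 3 mm inside the mat edge at (536,292), so I'll shift the blade 10 mm inward.

```bash
python3 - <<'E'
from h import *
tip,tail,a,R=blade(); a=np.radians(89.3); g=np.array([492.3,tip[1]-95.])
command_gripper(60); r.reach(np.r_[g,120],q(a)); r.move_l(np.r_[g,6],feed=100); command_gripper(10,grasp_force=40); print(r.sense()["opening"])
r.move_l(np.r_[g,11],feed=40); r.move_l(np.r_[g+[0,11],11],feed=40); r.move_l(np.r_[g+[0,11],6],feed=20)
command_gripper(34); r.sleep(.2); command_gripper(60); r.move_l(np.r_[g+[0,11],150],feed=120); park(); r.sleep(.5)
f,P,K,V=snap("top"); save("fin2",f[170:250,300:420],6); print(blade(),r.sense()["time"])
E
```

```text
23.537188839517455
(array([ 494.43262834, -262.05254808]), array([ 491.6476621, -410.5152368]), np.float64(1.5520398320188897), ((493.5463562011719, -336.293212890625), (146.8863525390625, 23.758708953857422), 88.96177673339844)) 118.6083
```

View pics/fin2.png

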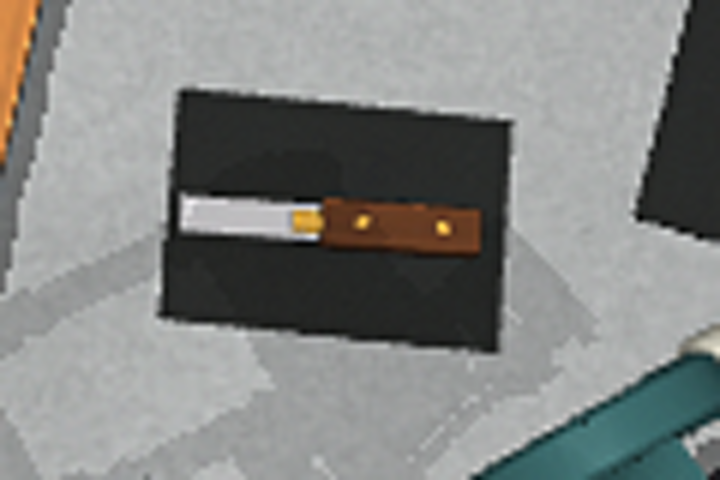

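The blade lies wholly on its mat, from (180,213) to (480,232).

```bash
python3 -c "
from h import *
print(ticket.sign_off())"
```

```text
the job is handed in; nothing more can be done
None
```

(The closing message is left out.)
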